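# Bring the marked spot under the punch

### The job

On the blue watchmaker's press, slide the movement carrier (the black plate with the blue grip) along the bed, without lifting it, until the punch tip stands over the red spot. Then break the stiff black knob on top of the press loose and turn it clockwise to its stop to lower the punch over the spot, let go, and leave everything else on the bench where it is.

Things in the scene. Friction and masses are not known exactly. Their poses are not given: they have to be found in the camera images.
- press: Blue C-shaped bench press, fixed, on a bare aluminium bed plate 300 x 370 x 12 mm. Origin: on the table, right below the punch axis; z up. The bed's flat top is at z = 12 mm and spans x -190 to 110, y -240 to 130 mm in this frame. The column (45 mm square, its foot reaching in to y = 58 mm) stands at y = 100 mm; the arm (52 mm wide, z 100 to 145 mm) runs from it to y = -27 mm over the punch. So the work comes in under the punch from -y or -x. Yaw varies by 0.2 rad at most.
- punch_tip (a point): The 3 mm wide flat tip of the upright steel punch under the press arm, on the press axis. Raised it is 36.5 mm above the table, 16 mm above the carrier's spot; the knob lowers it straight down by 10 mm per rad, to 2 mm above the spot at the knob's stop.
- carrier: Loose flat black carrier, about 0.2 kg, lying on the bed: a plate 90 x 76 x 6 mm with a 28 mm wide tongue running to its -x end (115 mm from the origin). A round brass watch plate (68 mm across) lies on it, top 8 mm above the underside, with steel-coloured discs and one red spot; small steel studs 11 mm high at its corners. Origin: centre of the plate's underside; x points from the tongue to the plate, z up.
- carrier_grip (a point): Grasp point of the upright blue grip on the carrier's tongue: a bar 34 mm long (carrier x), 14 mm thick (carrier y), its top 50 mm above the carrier's underside. The point lies 90 mm behind the carrier's origin (-x), 32 mm above the underside (18 mm below the bar's top). Axes as the carrier's.
- spot (a point): Centre of the red spot, 12 mm across, flat on the brass plate: at x 22, y 12 mm in the carrier's frame, 8.6 mm above its underside. Axes as the carrier's.
- knob (a joint): Turn of the black knob, rad: 0 at the start (punch up), growing clockwise seen from above to the stop at 1.4 (punch down). It is stuck at the start: it takes about 0.2 N m to break loose, lets go with a small jump within the first 0.5 rad, then turns freely (about 0.03 N m), and stays where it is left.
- knob_grip (a point): Grasp point of the black bar knob on top of the press, on the punch axis, 180 mm above the table. The bar is 44 mm long, 14 mm thick, its top 9 mm above this point and its foot (a disc 44 mm across, on a steel disc 62 mm across) 21 mm below it. Site x runs along the bar, z up; the bar starts 0.7 rad anticlockwise of the press x axis and ends 0.7 rad clockwise of it.
- stump: Bystander: brass stump 30 mm high, 26 mm across, loose at the back of the bed. Origin under its centre.
- loupe: Bystander: black loupe ring, 32 mm across, 26 mm high, loose at the back of the bed. Origin under its centre.
- tub: Bystander: lidded jar, 72 mm across, 75 mm high. Origin under its centre.
- pot: Bystander: cream pot, 66 mm across, with red, blue and black oilers sticking up to about 105 mm. Origin under its centre.
- blower: Bystander: red-brown blower bulb, 72 mm across, 118 mm high. Origin under its centre.
- tweezers_a: Bystander: steel tweezers, 135 mm long, lying on the black mat. Origin under the middle.
- tweezers_b: Bystander: brass tweezers with wooden tips, 135 mm long, lying on the black mat. Origin under the middle.
- driver: Bystander: small red screwdriver, 130 mm long, lying on the black mat. Origin under the middle.
Mind the look-alikes: they are no part of the job. Of the things that look like the carrier, the middle-sized one is meant.

How it is judged (in metres and radians):
On the way, in this order (a step that is already met when the one before it is completed fails the run):
1. the red spot lies under the raised punch (within 5 mm, seen from above) and the carrier is still, before the knob is turned (horizontal distance between spot and punch_tip below 0.005 m and linear speed of carrier below 0.01 m/s and z of carrier in the frame of press below 0.015 m and value of joint knob below 0.2 rad), for 0.3 s.
2. the knob has been turned to its stop (past 1.2 rad) (value of joint knob above 1.2 rad), for 0.2 s.
At the end, for the whole second after the job is handed in: The red spot is within 5 mm of the punch axis seen from above, the carrier lies flat and still on the bed (underside less than 3 mm above it), and the knob is at its stop (past 1.2 of 1.4 rad) with the punch lowered (horizontal distance between spot and punch_tip below 0.005 m and linear speed of carrier below 0.01 m/s and z of carrier in the frame of press below 0.015 m and value of joint knob above 1.2 rad); the robot touches nothing.
It fails at once if the carrier is lifted off the bed (underside more than 12 mm above it) (z of carrier in the frame of press above 0.024 m).
It fails at once if something else on the bench is displaced by more than 30 mm (distance of any of stump, loupe, tub, pot, blower, tweezers_a, tweezers_b, driver from where it was at the start of the episode above 0.03 m).
It also fails if it takes over 58 s, if anything falls off the work surface, if the arm or the gripper's body presses on something with over 40 N, if the wrist force passes 120 N, or if a joint passes its speed limit or range.

### The arm

A 6-joint arm with a two-finger parallel gripper is mounted at the origin on the work surface. World frame = base frame: x ahead of the robot, y to its left, z up, the work surface at z = 0. Lengths are in m, angles in degrees, forces in N, time in s.
With the tool pointing down it reaches from about 0.35 to 0.875 m from the base axis. Payload 4.2 kg.
Tool frame: the origin (TCP) lies midway between the tips of the shut fingers; the grasp point (between the pads) lies 19 mm behind it (r.grasp_offset is the distance from the TCP to the grasp point, in m); z points along the fingers, y is the direction in which the jaws open and shut (so a half turn about z gives the same grasp; the last joint's range is limited). The gripper opens to 87 mm and grips with 3 to 60 N. Pads are 19 mm wide; open, the fingers measure 117 mm over their backs; the gripper's body (75 mm by 190 mm) begins 51 mm behind the grasp point.
Start: joints at [88.098, 22.042, 0.453, 0, -68.411, -14.817], TCP at [0.18, 0.599, 0.223] pointing down, gripper open.
Joint ranges: [-179.83, 179.83], [-69.29, 118.12], [-61.27, 80.66], [-181.25, 117.63], [-171.15, -9.14], [-177.46, 177.46]. Speed limits (degrees/s): [159.86, 159.86, 180, 180, 180, 180].

### API

Orientations are given as a 3x3 rotation matrix whose columns are the frame's x, y, z axes.
In Python, from station import r gives the robot as it stands.
- The arm moves only by the shell command python3 -m crank 'ROWS'. ROWS is JSON, a list of rows, each a list of 3 entries, a list of its own where there are three numbers: the closure, from -1 (fully open) to 1 (shut), so that 0 is half open, then the shift along the tool's x, y, z as a fraction of full scale, then the turn, a rotation vector about the tool's x, y, z as a fraction of full scale. In form: [[fingers, [dx, dy, dz], [wx, wy, wz]], ...]. A call has 1 to 8 rows; each row shifts and turns the commanded pose from where the row before left it, along the tool's axes as they then stand; what a row does not reach is not made up. Full scale, the value 1, is 100 mm for a shift and 45 degrees for a turn. A row lasts 1/10 s, in which the tool goes at most 50 mm and 8.59 degrees, less where a joint would pass 70% of its speed; a pose out of reach is approached as far as the arm can. A call with a number of a shift or a turn outside -1 to 1 is refused whole. A call with a gripper value outside its range is refused whole. The fingers move at their own pace and stop on an object; the grip force is fixed at half the most. Time passes only in rows, so rows that do not move let the fingers close. It gives the time, the measured TCP pose, the force and the opening at its end, in the units of the state.
- r.sense(): the state, without advancing time (a new reading comes with each control period).
- r.capture(name): name is "side" or "top"; returns a dict with "img" (420x560x3 uint8, blue, green, red), "fx", "fy", "cx", "cy" (pixels), "R" (3x3) and "t" (3): a world point X has camera coordinates R X + t. Camera axes: x right, y down, z forward; pixel columns grow to the right and rows downward; lengths in m; the calibration is good to about 2 mm. A picture is of the moment at which its call begins. There is no depth.
- r.finish_job(): hands the job in, once; it reports no verdict.
The state is a dict: "time_s": time; "joints": joint angles; "joint_velocities": joint speeds; "effort": joint torques, N m; "tcp_pos": TCP position; "ee_rot": TCP orientation; "wrist_force": force on the tool from outside, world axes, zero at the start; "moment": the same for the moment, N m; "gripper_width": opening from 0.0 (shut) to 1.0 (fully open).
Only numpy, scipy, OpenCV 4.12 (cv2) and the standard library are available. Lean on these libraries where they do the work, as an engineer would, in place of code of your own. Each camera call takes 0.05 s, during which the arm holds its last target.

## Working session

There is one attempt and no reset: what is moved stays moved. The work goes in short steps, Python scripts to look and compute and a shell command to move; the robot and the scene stay as the last step left them, time stands still between calls to the robot, and variables do not carry over. Pictures are saved under pics/ and viewed, and the job is handed in when it is done.

```bash
ls; mkdir -p pics
python3 - <<'E'
from station import r
import cv2
s=r.sense(); print(s['time_s'],s['tcp_pos'],s['ee_rot'],s['gripper_width'],r.grasp_offset)
for n in('top','side'):
    c=r.capture(n); cv2.imwrite(f'pics/{n}0.png',c['img']); print(n,c['fx'],c['cx'],c['cy'],c['R'],c['t'])
E
```

```text
pics
0.0 [0.17961885 0.5979933  0.22147718] [[ 9.57668222e-01 -2.87873746e-01 -5.31259600e-04]
 [-2.87874216e-01 -9.57665847e-01 -2.13544946e-03]
 [ 1.05970660e-04  2.19798803e-03 -9.99997579e-01]] 1.003809794632223 0.0187
top 485.215622000835 289.41534485443566 211.76122961494093 [[ 0.0197741  -0.99979646 -0.00400344]
 [-0.99584555 -0.01933966 -0.08898095]
 [ 0.08888542  0.00574633 -0.99602528]] [-0.037501    0.55287887  1.6458709 ]
side 443.9412513416731 276.7749425231361 201.50165967052698 [[ 0.73175047 -0.68150804 -0.00938295]
 [-0.49102758 -0.51757993 -0.70071601]
 [ 0.47268717  0.51735656 -0.7133786 ]] [-0.41876678  0.30806114  1.07365682]
```

View pics/top0.png

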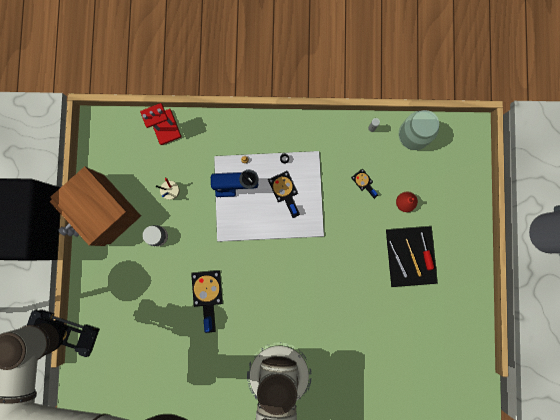

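View pics/side0.png

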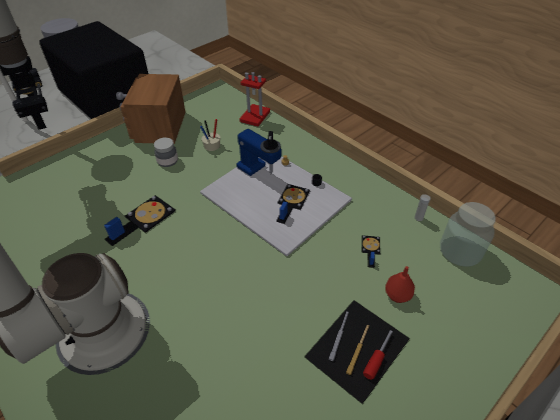

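Run:
```python
import cv2
a=cv2.imread('pics/top0.png')[140:250,200:340]; cv2.imwrite('pics/topz.png',cv2.resize(a,None,fx=5.5,fy=5.4,interpolation=cv2.INTER_CUBIC))
a=cv2.imread('pics/side0.png')[115:250,195:355]; cv2.imwrite('pics/sidez.png',cv2.resize(a,None,fx=4.4,fy=4.4,interpolation=cv2.INTER_CUBIC))
```

```text
(no output)
```

View pics/topz.png

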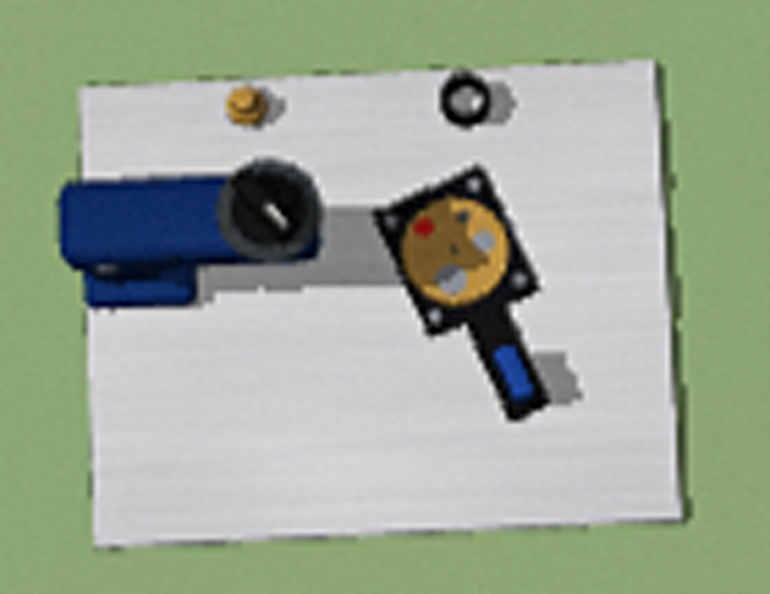

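View pics/sidez.png

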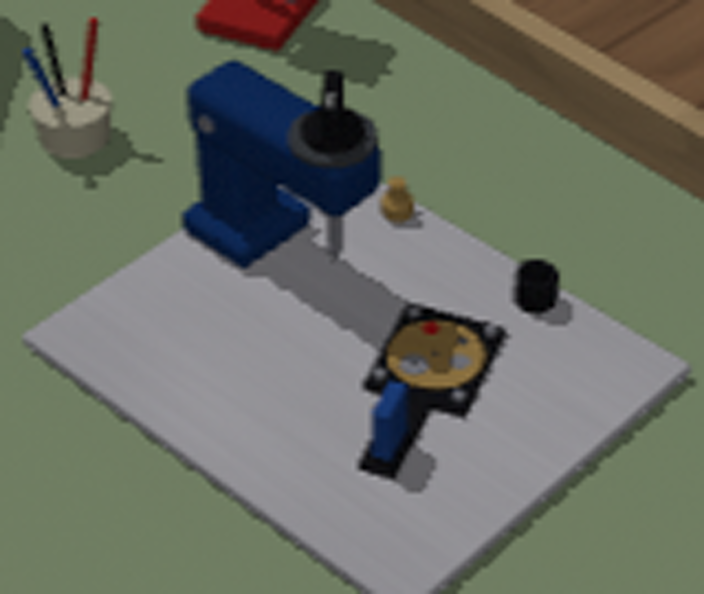

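```bash
cat > h.py <<'E'
import numpy as np, cv2
from scipy.optimize import least_squares
from station import r
def proj(c,X):
    X=np.atleast_2d(X)@c['R'].T+c['t']; return np.c_[c['fx']*X[:,0]/X[:,2]+c['cx'],c['fy']*X[:,1]/X[:,2]+c['cy']]
def ray(c,uv,z):
    d=np.array([(uv[0]-c['cx'])/c['fx'],(uv[1]-c['cy'])/c['fy'],1.]); R=np.array(c['R']); o=-R.T@c['t']; d=R.T@d
    return o+d*(z-o[2])/d[2]
def fr(p,X):
    X=np.atleast_2d(X); c,s=np.cos(p[2]),np.sin(p[2]); return np.c_[p[0]+c*X[:,0]-s*X[:,1],p[1]+s*X[:,0]+c*X[:,1],X[:,2]]
tz=lambda p:np.array(p)/[5.5,5.4]+[200,140]-.4
sz=lambda p:np.array(p)/4.4+[195,115]-.4
E
python3 - <<'E'
from h import *
T=r.capture('top');S=r.capture('side')
P=[(.110,.130,.012),(.110,-.240,.012),(-.190,-.240,.012),(-.190,.130,.012)]
tp=np.array([tz(p) for p in[(80,88),(655,62),(684,520),(95,547)]])
sp=np.array([sz(p) for p in[(688,372),(25,340)]])
Ps=np.array([P[1],P[3]])
ft=lambda p:(proj(T,fr(p,P))-tp).ravel()
fs=lambda p:(proj(S,fr(p,Ps))-sp).ravel()
for f in(ft,fs,lambda p:np.r_[ft(p),fs(p)]):
    q=least_squares(f,[.6,0,0]); print(q.x,np.round(q.fun,2))
p=q.x
# punch tip & knob
for X in[(0,0,.0365),(0,0,.159)]: print('proj',proj(T,fr(p,X)),proj(S,fr(p,X)),(proj(S,fr(p,X))-[195,115]+.4)*4.4)
def red(c,roi):
    x0,y0,x1,y1=roi; a=c['img'][y0:y1,x0:x1].astype(float); w=np.clip(a[...,2]-1.8*np.maximum(a[...,1],a[...,0])-10,0,None)
    Y,X=np.mgrid[y0:y1,x0:x1]; return np.array([(w*X).sum(),(w*Y).sum()])/w.sum(),(w>0).sum()
for c,roi in((T,(270,174,290,190)),(S,(285,182,300,196))):
    u,n=red(c,roi); print(u,n,ray(c,u,.0206))
# grip top
print('grip', ray(T,tz((515,372)),.062), ray(S,sz((393,392)),.062))
# studs from top (zoom): 
st=[(475,185),(520,280),(434,316),(391,219)]
W=np.array([ray(T,tz(s),.023) for s in st]); print(W, W.mean(0))
E
```

```text
[0.64585417 0.1052044  0.06772155] [-0.31 -0.19  0.52 -0.44 -0.12  0.22 -0.08  0.38]
[0.64087087 0.10052764 0.05987864] [ 1.38 -0.08 -1.42 -0.41]
[0.6445602  0.10411737 0.06590084] [ 0.04  0.11  0.88  0.05  0.1   0.74  0.12  0.7   1.38 -1.61 -1.1  -1.26]
proj [[251.8769814  184.33010897]] [[270.96304871 173.75030576]] [[335.99741432 260.26134535]]
proj [[248.75924257 178.74196007]] [[270.19099206 143.01557767]] [[332.60036506 125.02854174]]
[276.64223331 181.62289457] 12 [0.65799309 0.01976116 0.0206    ]
[292.46846847 189.12762763] 9 [0.65656517 0.01868546 0.0206    ]
grip [ 0.56147747 -0.03952052  0.062     ] [ 0.56594067 -0.03782018  0.062     ]
[[ 0.6854425  -0.01206324  0.023     ]
 [ 0.6244761  -0.04161327  0.023     ]
 [ 0.60022917  0.01195862  0.023     ]
 [ 0.66236789  0.04042382  0.023     ]] [ 6.43128914e-01 -3.23517195e-04  2.30000000e-02]
```

```bash
cat >> h.py <<'E'
def tgt(xyz,yaw=None):
    s=r.sense(); R=np.array(s['ee_rot']); d=R.T@(np.array(xyz)-s['tcp_pos'])
    y=np.degrees(np.arctan2(R[1,0],R[0,0])); print('t',s['time_s'],'tcp',np.round(s['tcp_pos'],4),'yaw',round(y,2),'tilt',np.round(R[:,2],4),'w',round(s['gripper_width'],3),'j',np.round(s['joints'],1),'F',np.round(s['wrist_force'],1),'M',np.round(s['moment'],2))
    print('shift frac',np.round(d/.1,3),'wz frac',None if yaw is None else round(-(yaw-y)/45,3))
E
python3 -m crank '[[-1,[0,0,0],[0,0,-0.188]],[-1,[0,0,0],[0,0,-0.188]],[-1,[0,0,0],[0,0,-0.188]],[-1,[0,0,0],[0,0,-0.188]],[-1,[0,0,0],[0,0,-0.188]],[-1,[0,0,0],[0,0,0]]]'
python3 -c "
from h import *
tgt((.5625,-.0395,.2),25.7)"
```

```text
time_s: 0.8
tcp_pos: [0.1797, 0.5984, 0.2223]
ee_rot: [[0.902, 0.432, -0.0], [0.432, -0.902, -0.001], [-0.0, 0.0, -1.0]]
wrist_force: [-0.0, -0.0, 0.0]
gripper_width: 0.998
t 0.8 tcp [0.1797 0.5984 0.2223] yaw 25.57 tilt [-1.e-04 -6.e-04 -1.e+00] w 0.998 j [ 88.1  22.1   0.4  -0.  -68.4  27.5] F [-0. -0.  0.] M [-0.03 -0.03 -0.02]
shift frac [0.7   7.406 0.226] wz frac -0.003
```

```bash
python3 -m crank '[[-1,[0.05,0.46,0],[0,0,0]],[-1,[0.05,0.46,0],[0,0,0]],[-1,[0.05,0.46,0],[0,0,0]],[-1,[0.05,0.46,0],[0,0,0]],[-1,[0.05,0.46,0],[0,0,0]],[-1,[0.05,0.46,0],[0,0,0]],[-1,[0.05,0.46,0],[0,0,0]],[-1,[0.05,0.46,0],[0,0,0]]]'
python3 -m crank '[[-1,[0.05,0.46,0],[0,0,0]],[-1,[0.05,0.46,0],[0,0,0]],[-1,[0.05,0.46,0],[0,0,0]],[-1,[0.05,0.46,0],[0,0,0]],[-1,[0.05,0.46,0],[0,0,0]],[-1,[0.05,0.46,0],[0,0,0]],[-1,[0.05,0.46,0],[0,0,0]],[-1,[0,0,0],[0,0,0]]]'
python3 -c "
from h import *
tgt((.5625,-.0395,.15),25.7)"
```

```text
time_s: 1.6
tcp_pos: [0.3753, 0.2822, 0.2228]
ee_rot: [[0.903, 0.429, 0.0], [0.429, -0.903, 0.0], [0.001, -0.0, -1.0]]
wrist_force: [0.4, 0.2, 0.9]
gripper_width: 0.998
time_s: 2.4
tcp_pos: [0.5472, 0.0045, 0.2219]
ee_rot: [[0.906, 0.423, -0.0], [0.423, -0.906, -0.001], [-0.001, 0.001, -1.0]]
wrist_force: [-0.7, 1.0, -0.3]
gripper_width: 0.998
t 2.4 tcp [0.5472 0.0045 0.2219] yaw 25.02 tilt [-3.e-04 -1.e-03 -1.e+00] w 0.998 j [ 17.5  14.5 -10.6   0.1 -64.9  97.5] F [-0.7  1.  -0.3] M [-0.06 -0.01 -0.02]
shift frac [-0.047  0.463  0.719] wz frac -0.015
```

```bash
python3 -m crank '[[-1,[-0.02,0.23,0.24],[0,0,-0.015]],[-1,[-0.03,0.23,0.24],[0,0,0]],[-1,[0,0,0.24],[0,0,0]],[-1,[0,0,0],[0,0,0]]]'
python3 - <<'E'
from h import *
tgt((.5625,-.0395,.0265),25.7)
for n in('top','side'):
    c=r.capture(n); i=c['img'][140:250,200:340] if n=='top' else c['img'][115:250,195:355]
    cv2.imwrite(f'pics/{n}1.png',cv2.resize(i,None,fx=4.4,fy=4.4,interpolation=cv2.INTER_CUBIC))
E
```

```text
time_s: 2.8
tcp_pos: [0.5582, -0.0354, 0.147]
ee_rot: [[0.899, 0.439, -0.008], [0.439, -0.899, -0.001], [-0.008, -0.003, -1.0]]
wrist_force: [-0.7, 0.1, -0.3]
gripper_width: 1.0
t 2.8 tcp [ 0.5582 -0.0354  0.147 ] yaw 26.03 tilt [-8.3e-03 -7.0e-04 -1.0e+00] w 1.0 j [ 1.290e+01  1.980e+01 -1.470e+01 -1.000e-01 -5.600e+01  1.031e+02] F [-0.7  0.1 -0.3] M [ 0.02  0.04 -0.  ]
shift frac [0.03  0.059 1.205] wz frac 0.007
```

View pics/side1.png

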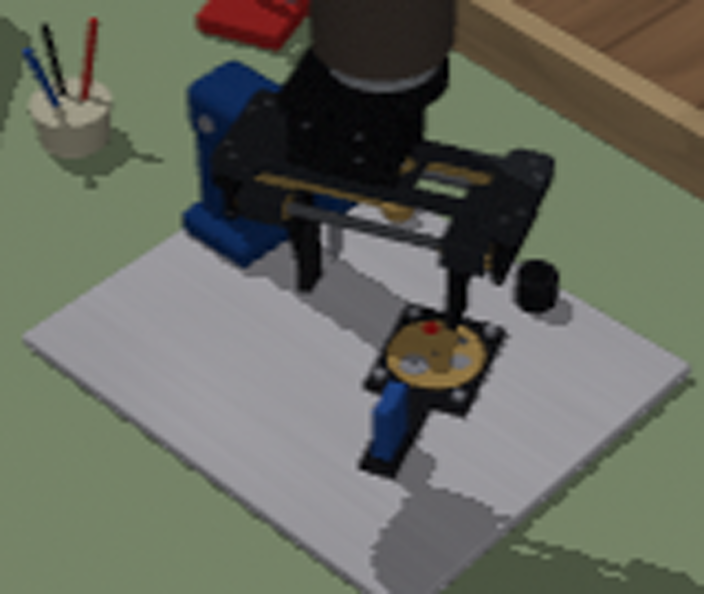

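View pics/top1.png

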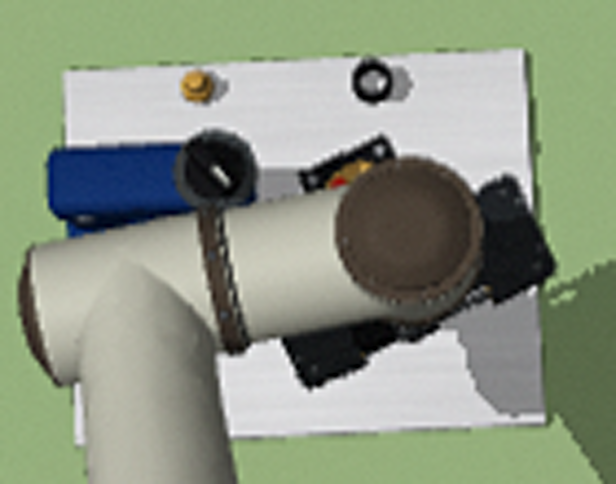

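```bash
python3 -m crank '[[-1,[0,0,0],[0,0,0]]]'
python3 - <<'E'
from h import *
tgt((.5625,-.0395,.0265),25.7)
c=r.capture('side'); cv2.imwrite('pics/s2.png',c['img'])
E
```

```text
time_s: 3.0
tcp_pos: [0.5619, -0.0343, 0.1522]
ee_rot: [[0.897, 0.443, 0.003], [0.443, -0.897, 0.0], [0.003, 0.001, -1.0]]
wrist_force: [0.6, -0.7, 0.2]
gripper_width: 1.002
t 3.0 tcp [ 0.5619 -0.0343  0.1522] yaw 26.28 tilt [ 3.e-03  2.e-04 -1.e+00] w 1.002 j [ 13.   19.5 -14.3   0.  -56.  103.2] F [ 0.6 -0.7  0.2] M [-0.08 -0.07  0.04]
shift frac [-0.022  0.048  1.257] wz frac 0.013
```

View pics/s2.png

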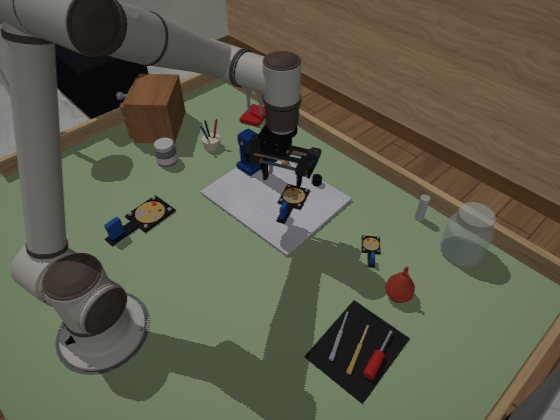

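```bash
python3 -m crank '[[-1,[-0.02,0.04,0.2],[0,0,0.01]],[-1,[0,0,0.3],[0,0,0]],[-1,[0,0,0.3],[0,0,0]],[-1,[0,0,0.25],[0,0,0]],[-1,[0,0,0.1],[0,0,0]],[-1,[0,0,0.06],[0,0,0]],[-1,[0,0,0],[0,0,0]],[-1,[0,0,0],[0,0,0]]]'
python3 - <<'E'
from h import *
tgt((.5625,-.0395,.0265),25.7)
c=r.capture('side'); cv2.imwrite('pics/s3.png',cv2.resize(c['img'][115:250,195:355],None,fx=4.4,fy=4.4))
E
```

```text
time_s: 3.85
tcp_pos: [0.562, -0.0392, 0.0309]
ee_rot: [[0.9, 0.436, 0.003], [0.436, -0.9, 0.0], [0.003, 0.001, -1.0]]
wrist_force: [0.2, -0.1, 0.0]
gripper_width: 1.0
t 3.85 tcp [ 0.562  -0.0392  0.0309] yaw 25.83 tilt [ 2.7e-03  3.0e-04 -1.0e+00] w 1.0 j [ 12.5  28.1 -21.5   0.  -40.2 103.3] F [ 0.2 -0.1  0. ] M [-0.05 -0.05 -0.06]
shift frac [0.003 0.005 0.044] wz frac 0.003
```

View pics/s3.png

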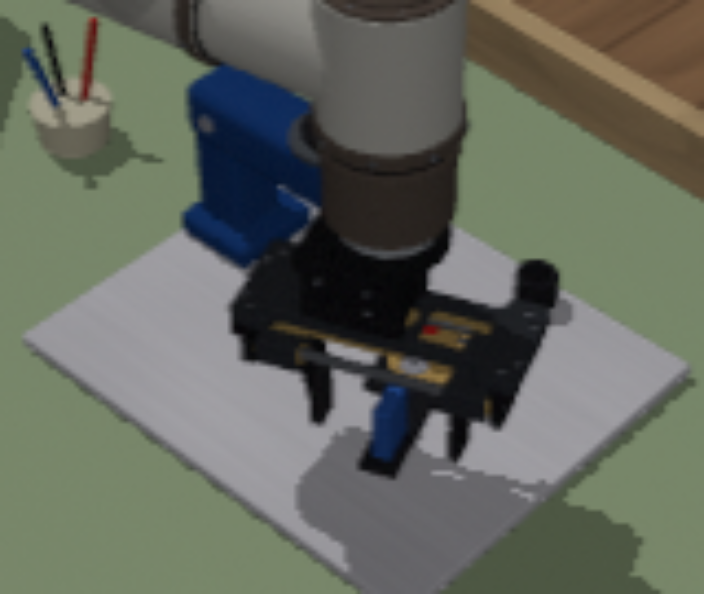

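```bash
python3 -m crank '[[-1,[0,0.005,0.04],[0,0,0]],[-0.2,[0,0,0],[0,0,0]],[0.3,[0,0,0],[0,0,0]],[1,[0,0,0],[0,0,0]],[1,[0,0,0],[0,0,0]],[1,[0,0,0],[0,0,0]],[1,[0,0,0],[0,0,0]],[1,[0,0,0],[0,0,0]]]'
python3 -m crank '[[1,[0,0,0],[0,0,0]],[1,[0,0,0],[0,0,0]],[1,[0,0,0],[0,0,0]]]'
python3 - <<'E'
from h import *
tgt((.5625,-.0395,.0265),25.7)
c=r.capture('side'); cv2.imwrite('pics/s4.png',cv2.resize(c['img'][115:250,195:355],None,fx=4.4,fy=4.4))
E
```

```text
time_s: 4.7
tcp_pos: [0.5611, -0.0399, 0.0255]
ee_rot: [[0.9, 0.435, -0.0], [0.435, -0.9, -0.0], [-0.0, -0.0, -1.0]]
wrist_force: [-0.1, -0.1, -0.5]
gripper_width: 0.451
time_s: 5.0
tcp_pos: [0.5611, -0.0399, 0.0256]
ee_rot: [[0.9, 0.435, -0.0], [0.435, -0.9, -0.0], [-0.0, -0.0, -1.0]]
wrist_force: [-0.6, -0.8, -0.8]
gripper_width: 0.168
t 5.0 tcp [ 0.5611 -0.0399  0.0256] yaw 25.81 tilt [-1.e-04 -0.e+00 -1.e+00] w 0.168 j [ 12.4  28.6 -21.8   0.  -39.7 103.4] F [-0.6 -0.8 -0.8] M [ 0.09  0.06 -0.04]
shift frac [ 0.014  0.002 -0.009] wz frac 0.002
```

View pics/s4.png

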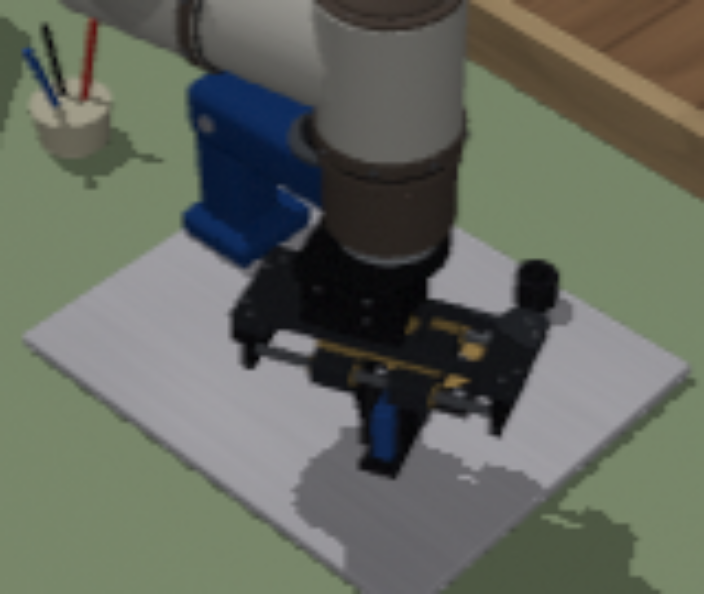

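```bash
python3 -m crank '[[1,[0,0,0],[0,0,0]],[1,[0,0,0],[0,0,0]],[1,[0.013,-0.04,0],[0,0,0]],[1,[0.026,-0.082,0],[0,0,0]],[1,[0.026,-0.082,0],[0,0,0]],[1,[0.026,-0.082,0],[0,0,0]],[1,[0.026,-0.082,0],[0,0,0]],[1,[0.026,-0.082,0],[0,0,0]]]'
python3 - <<'E'
from h import *
tgt((.5611-.0123,-.0399+.085,.0255),25.7)
c=r.capture('side'); cv2.imwrite('pics/s5.png',cv2.resize(c['img'][115:250,195:355],None,fx=4.4,fy=4.4))
E
```

```text
time_s: 5.85
tcp_pos: [0.5542, 0.0078, 0.0255]
ee_rot: [[0.9, 0.436, -0.0], [0.436, -0.9, -0.0], [-0.0, -0.0, -1.0]]
wrist_force: [0.3, -1.1, -0.2]
gripper_width: 0.159
t 5.85 tcp [0.5542 0.0078 0.0255] yaw 25.83 tilt [-1.e-04 -0.e+00 -1.e+00] w 0.159 j [ 17.6  28.  -23.   -0.  -39.1  98.3] F [ 0.3 -1.1 -0.2] M [-0.3  -0.06 -0.06]
shift frac [ 0.114 -0.36   0.   ] wz frac 0.003
```

View pics/s5.png

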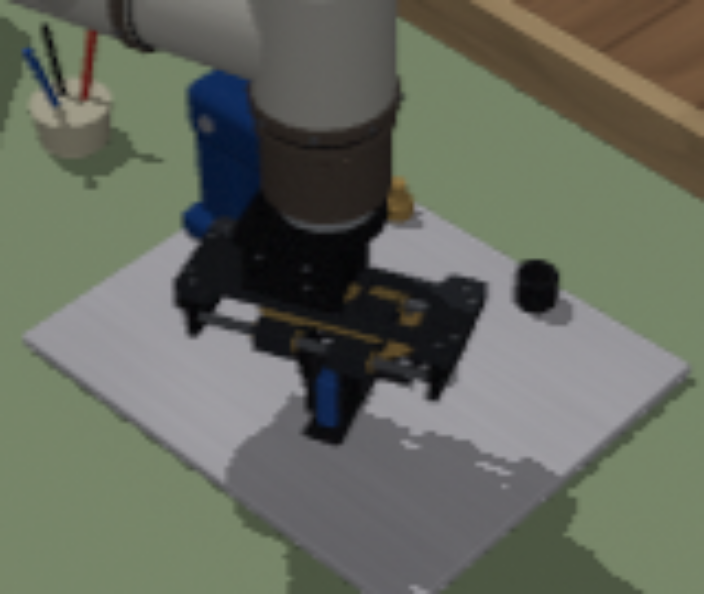

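```bash
python3 -m crank '[[1,[0.026,-0.082,0],[0,0,0]],[1,[0.026,-0.082,0],[0,0,0]],[1,[0.026,-0.082,0],[0,0,0]],[1,[0.026,-0.082,0],[0,0,0]],[1,[0.012,-0.035,0],[0,0,0]],[1,[0,0,0],[0,0,0]],[1,[0,0,0],[0,0,0]],[1,[0,0,0],[0,0,0]]]'
python3 - <<'E'
from h import *
tgt((.5611-.0123,-.0399+.085,.0255),25.7)
for n in('top','side'):
    c=r.capture(n); i=c['img'][140:250,200:340] if n=='top' else c['img'][115:250,195:355]
    cv2.imwrite(f'pics/{n}6.png',cv2.resize(i,None,fx=4.4,fy=4.4,interpolation=cv2.INTER_CUBIC))
E
```

```text
time_s: 6.7
tcp_pos: [0.5491, 0.0446, 0.0255]
ee_rot: [[0.9, 0.435, 0.0], [0.435, -0.9, 0.0], [0.0, -0.0, -1.0]]
wrist_force: [-0.6, 1.7, -1.5]
gripper_width: 0.158
t 6.7 tcp [0.5491 0.0446 0.0255] yaw 25.8 tilt [ 1.e-04  1.e-04 -1.e+00] w 0.158 j [ 21.5  27.7 -23.5  -0.  -38.8  94.3] F [-0.6  1.7 -1.5] M [0.12 0.   0.07]
shift frac [-0.001 -0.006  0.   ] wz frac 0.002
```

View pics/side6.png

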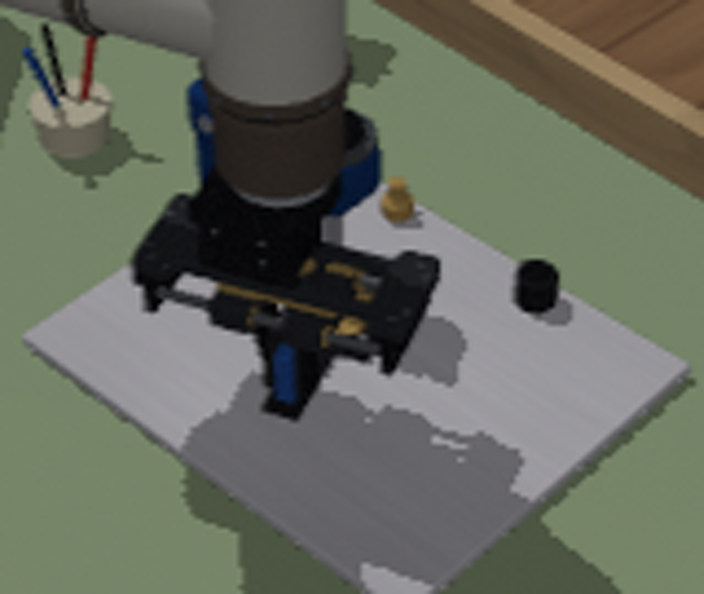

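View pics/top6.png

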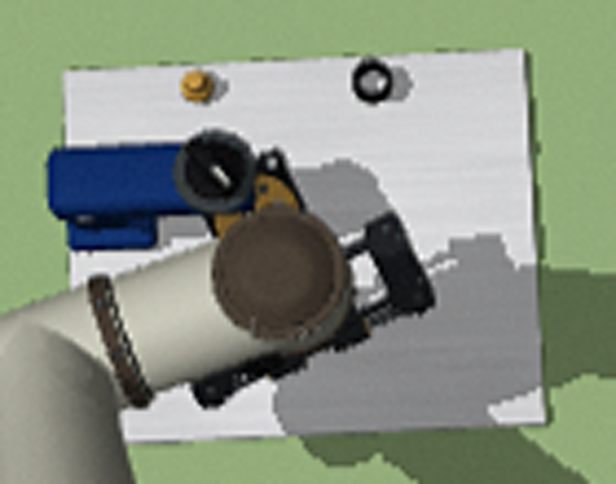

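```bash
python3 -m crank '[[0.6,[0,0,0],[0,0,0]],[0,[0,0,0],[0,0,0]],[-1,[0,0,0],[0,0,0]],[-1,[0,0,0],[0,0,0]],[-1,[0,0,0],[0,0,0]],[-1,[0,0,0],[0,0,0]],[-1,[0,0,0],[0,0,0]],[-1,[0,0,-0.1],[0,0,0]]]'
python3 -m crank '[[-1,[0,0,-0.3],[0,0,0]],[-1,[0,0,-0.4],[0,0,0]],[-1,[0,0,-0.45],[0,0,0]],[-1,[0,0,-0.45],[0,0,0]],[-1,[0,0,-0.45],[0,0,0]],[-1,[-0.3,-0.3,0],[0,0,0]],[-1,[-0.4,-0.3,0],[0,0,0]],[-1,[0,0,0],[0,0,0]]]'
python3 - <<'E'
from h import *
tgt((.6452,.1045,.24),43.9)
for n in('top','side'):
    c=r.capture(n); i=c['img'][140:250,200:340] if n=='top' else c['img'][115:250,195:355]
    cv2.imwrite(f'pics/{n}7.png',cv2.resize(i,None,fx=4.4,fy=4.4,interpolation=cv2.INTER_CUBIC))
E
```

```text
time_s: 7.6
tcp_pos: [0.548, 0.0442, 0.0347]
ee_rot: [[0.9, 0.435, -0.003], [0.435, -0.9, -0.001], [-0.003, -0.001, -1.0]]
wrist_force: [0.4, -0.1, 1.2]
gripper_width: 0.753
time_s: 8.4
tcp_pos: [0.4542, 0.0674, 0.241]
ee_rot: [[0.899, 0.437, -0.002], [0.437, -0.899, 0.001], [-0.002, -0.002, -1.0]]
wrist_force: [0.6, -0.4, 0.2]
gripper_width: 0.998
t 8.4 tcp [0.4542 0.0674 0.241 ] yaw 25.91 tilt [-2.5e-03  7.0e-04 -1.0e+00] w 0.998 j [ 28.7   4.9 -19.8  -0.1 -65.5  87.2] F [ 0.6 -0.4  0.2] M [-0.05 -0.16 -0.02]
shift frac [1.88  0.501 0.006] wz frac -0.4
```

View pics/side7.png

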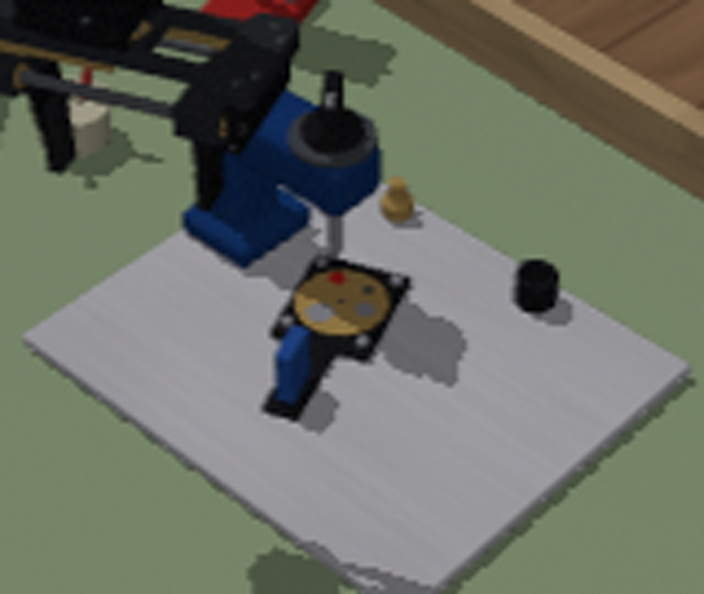

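View pics/top7.png

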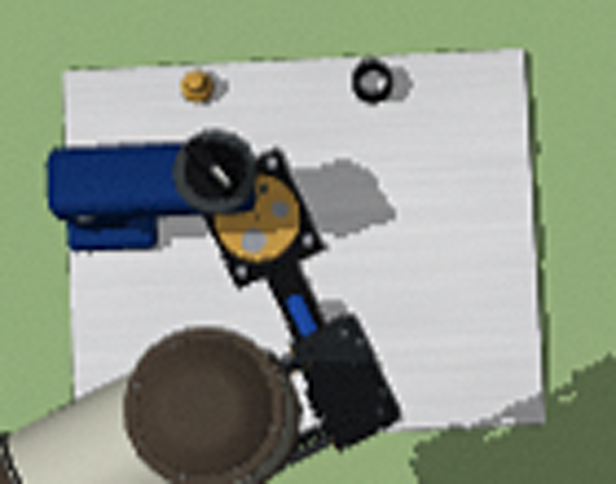

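Run:
```python
from h import *
S=r.capture('side');T=r.capture('top')
def red(c,roi):
    x0,y0,x1,y1=roi; a=c['img'][y0:y1,x0:x1].astype(float); w=np.clip(a[...,2]-1.8*np.maximum(a[...,1],a[...,0])-10,0,None)
    Y,X=np.mgrid[y0:y1,x0:x1]; return np.array([(w*X).sum(),(w*Y).sum()])/w.sum(),(w>0).sum()
u,n=red(S,(264,170,278,184)); print('spot px',u,n,ray(S,u,.0206))
for p in[(.6456,.1048),(.6446,.1041)]: print('punch proj', proj(S,[*p,.0365]),proj(S,[*p,.0206]))
i=S['img'][150:190,250:295]; cv2.imwrite('pics/z8.png',cv2.resize(i,None,fx=14,fy=14,interpolation=cv2.INTER_NEAREST))
tq=lambda p:np.array(p)/4.4+[200,140]-.4
W=np.array([ray(T,tq(s),.023) for s in [(272,161),(308,241),(241,270)]]); print(W)
o=(W[0]+W[2])/2; d=W[0]-W[1]; a=np.arctan2(d[1],d[0]); print('origin',o,np.degrees(a)); c,s=np.cos(a),np.sin(a); print('spot top',o[:2]+[c*.022-s*.012,s*.022+c*.012])
```

```text
spot px [271.12968139 177.63443264] 8 [0.64417908 0.10335352 0.0206    ]
punch proj [[271.05982482 173.4943909 ]] [[271.15222538 177.2056116 ]]
punch proj [[270.97602216 173.74716872]] [[271.06914771 177.45855243]]
[[0.67563879 0.07291693 0.023     ]
 [0.61266711 0.04304356 0.023     ]
 [0.58873174 0.09509817 0.023     ]]
origin [0.63218526 0.08400755 0.023     ] 25.379363935326598
spot top [0.64691872 0.10427884]
```

View pics/z8.png

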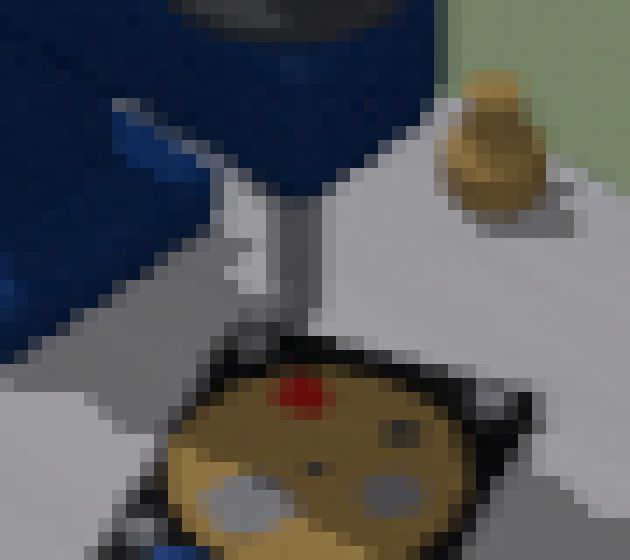

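```bash
python3 -m crank '[[-1,[0,0,0],[0,0,-0.18]],[-1,[0,0,0],[0,0,-0.18]],[-1,[0,0,0],[0,0,-0.04]],[-1,[0,0,0],[0,0,0]]]'
python3 -c "
from h import *
tgt((.6452,.1045,.23),43.9)"
```

```text
time_s: 9.0
tcp_pos: [0.461, 0.0681, 0.2404]
ee_rot: [[0.722, 0.691, -0.0], [0.691, -0.722, -0.0], [-0.0, 0.0, -1.0]]
wrist_force: [0.2, 0.5, -0.7]
gripper_width: 1.0
t 9.0 tcp [0.461  0.0681 0.2404] yaw 43.74 tilt [-2.e-04 -3.e-04 -1.e+00] w 1.0 j [ 28.5   5.5 -19.1   0.  -65.4 105.3] F [ 0.2  0.5 -0.7] M [-0.09 -0.06  0.01]
shift frac [1.583 1.011 0.103] wz frac -0.003
```

```bash
python3 -m crank '[[-1,[0.3,0.2,0],[0,0,0]],[-1,[0.3,0.2,0],[0,0,0]],[-1,[0.3,0.2,0],[0,0,0]],[-1,[0.3,0.2,0],[0,0,0]],[-1,[0.25,0.15,0],[0,0,0]],[-1,[0.13,0.06,0.1],[0,0,0]],[-1,[0,0,0],[0,0,0]],[-1,[0,0,0],[0,0,0]]]'
python3 - <<'E'
from h import *
tgt((.6452,.1045,.163),43.9)
for n in('top','side'):
    c=r.capture(n); i=c['img'][140:250,200:340] if n=='top' else c['img'][85:220,195:355]
    cv2.imwrite(f'pics/{n}9.png',cv2.resize(i,None,fx=4.4,fy=4.4,interpolation=cv2.INTER_CUBIC))
E
```

```text
time_s: 9.8
tcp_pos: [0.644, 0.1042, 0.2295]
ee_rot: [[0.722, 0.691, -0.002], [0.691, -0.722, -0.001], [-0.002, -0.001, -1.0]]
wrist_force: [0.2, 0.3, -0.5]
gripper_width: 1.001
t 9.8 tcp [0.644  0.1042 0.2295] yaw 43.75 tilt [-2.e-03 -9.e-04 -1.e+00] w 1.001 j [ 23.4  24.6   5.4   0.  -71.  110.4] F [ 0.2  0.3 -0.5] M [-0.09 -0.09 -0.  ]
shift frac [0.012 0.007 0.665] wz frac -0.003
```

View pics/side9.png

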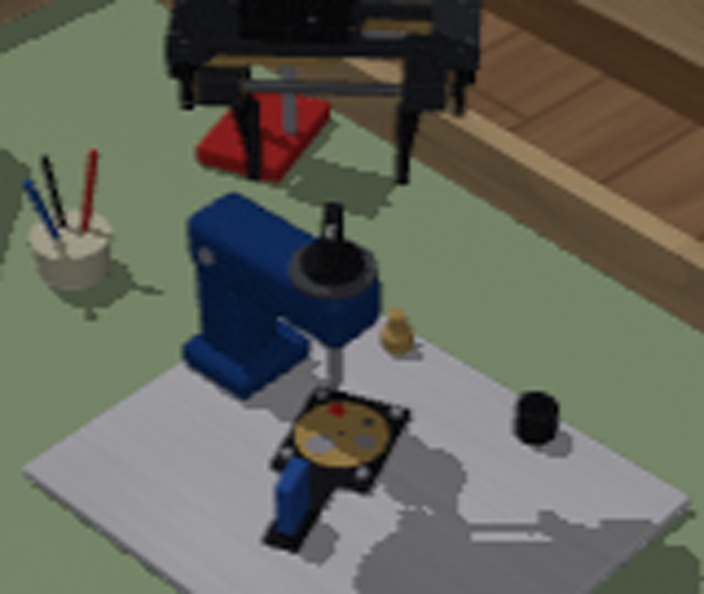

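```bash
python3 -m crank '[[-1,[0.01,0.005,0.2],[0,0,0]],[-1,[0,0,0.2],[0,0,0]],[-1,[0,0,0.1],[0,0,0]],[-1,[0,0,0.08],[0,0,0]],[-1,[0,0,0.05],[0,0,0]],[-1,[0,0,0],[0,0,0]],[-1,[0,0,0],[0,0,0]]]'
python3 - <<'E'
from h import *
tgt((.6452,.1045,.163),43.9)
for n in('side',):
    c=r.capture(n); i=c['img'][140:250,200:340] if n=='top' else c['img'][85:220,195:355]
    cv2.imwrite(f'pics/{n}10.png',cv2.resize(i,None,fx=4.4,fy=4.4,interpolation=cv2.INTER_CUBIC))
E
```

```text
time_s: 10.6
tcp_pos: [0.6454, 0.105, 0.1684]
ee_rot: [[0.722, 0.692, 0.001], [0.692, -0.722, 0.0], [0.001, 0.001, -1.0]]
wrist_force: [0.3, 0.1, 0.2]
gripper_width: 1.0
t 10.6 tcp [0.6454 0.105  0.1684] yaw 43.81 tilt [ 1.4e-03  2.0e-04 -1.0e+00] w 1.0 j [ 23.4  27.    0.4   0.  -63.3 110.4] F [0.3 0.1 0.2] M [-0.09 -0.02 -0.02]
shift frac [-0.005  0.002  0.054] wz frac -0.002
```

View pics/side10.png

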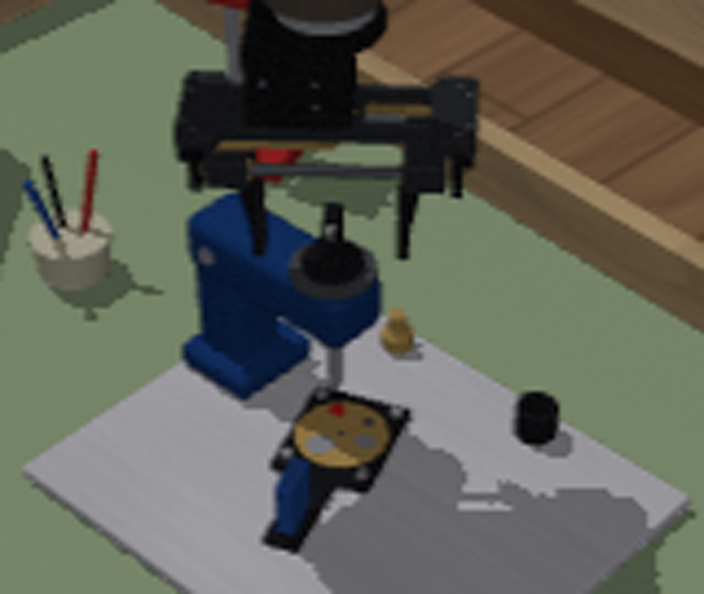

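```bash
python3 -m crank '[[-1,[0,0,0.04],[0,0,0]],[0,[0,0,0],[0,0,0]],[0.3,[0,0,0],[0,0,0]],[0.4,[0,0,0],[0,0,0]],[1,[0,0,0],[0,0,0]],[1,[0,0,0],[0,0,0]],[1,[0,0,0],[0,0,0]],[1,[0,0,0],[0,0,0]]]'
python3 -m crank '[[1,[0,0,0],[0,0,0]],[1,[0,0,0],[0,0,0]],[1,[0,0,0],[0,0,0]],[1,[0,0,0],[0,0,0]],[1,[0,0,0],[0,0,0]]]'
python3 - <<'E'
from h import *
tgt((.6452,.1045,.163),43.9)
for n in('side',):
    c=r.capture(n); i=c['img'][140:250,200:340] if n=='top' else c['img'][85:220,195:355]
    cv2.imwrite(f'pics/{n}11.png',cv2.resize(i,None,fx=4.4,fy=4.4,interpolation=cv2.INTER_CUBIC))
E
```

```text
time_s: 11.45
tcp_pos: [0.6449, 0.1049, 0.1636]
ee_rot: [[0.722, 0.692, 0.0], [0.692, -0.722, 0.0], [0.0, 0.0, -1.0]]
wrist_force: [-1.0, 0.8, -1.0]
gripper_width: 0.447
time_s: 11.95
tcp_pos: [0.6452, 0.1046, 0.1636]
ee_rot: [[0.722, 0.692, 0.0], [0.692, -0.722, -0.0], [0.0, 0.001, -1.0]]
wrist_force: [2.5, -1.4, -0.5]
gripper_width: 0.152
t 11.95 tcp [0.6452 0.1046 0.1636] yaw 43.8 tilt [ 5.e-04 -3.e-04 -1.e+00] w 0.152 j [ 23.4  27.2   0.    0.  -62.8 110.4] F [ 2.5 -1.4 -0.5] M [-0.47 -0.45 -0.02]
shift frac [-0.001  0.001  0.006] wz frac -0.002
```

View pics/side11.png

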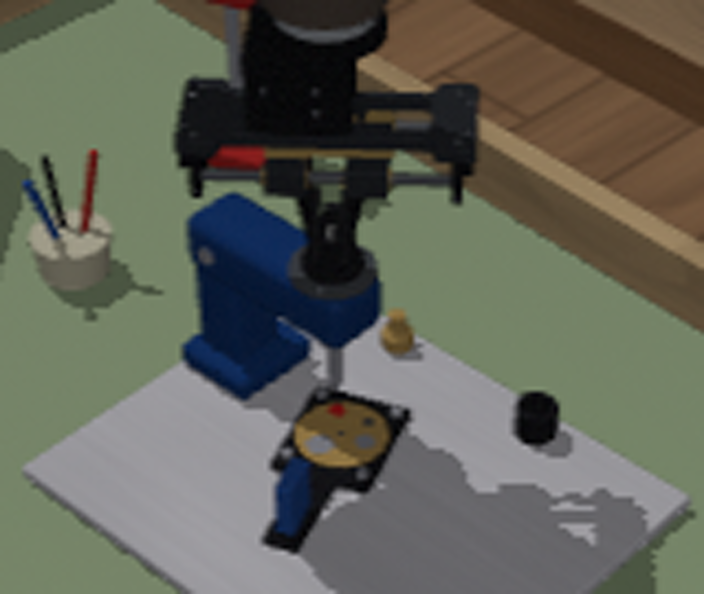

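```bash
python3 -m crank '[[1,[0,0,0],[0,0,0.08]],[1,[0,0,0],[0,0,0.08]],[1,[0,0,0],[0,0,0.08]],[1,[0,0,0],[0,0,0.08]],[1,[0,0,0],[0,0,0.08]],[1,[0,0,0],[0,0,0.08]],[1,[0,0,0],[0,0,0.08]],[1,[0,0,0],[0,0,0]]]'
python3 - <<'E'
from h import *
tgt((.6452,.1045,.163),-36.3)
for n in('side',):
    c=r.capture(n); i=c['img'][140:250,200:340] if n=='top' else c['img'][85:220,195:355]
    cv2.imwrite(f'pics/{n}12.png',cv2.resize(i,None,fx=4.4,fy=4.4,interpolation=cv2.INTER_CUBIC))
E
```

```text
time_s: 12.8
tcp_pos: [0.6445, 0.1059, 0.1636]
ee_rot: [[0.948, 0.319, -0.001], [0.319, -0.948, 0.001], [-0.0, -0.001, -1.0]]
wrist_force: [-3.0, 3.1, 0.7]
gripper_width: 0.162
t 12.8 tcp [0.6445 0.1059 0.1636] yaw 18.62 tilt [-7.0e-04  1.2e-03 -1.0e+00] w 0.162 j [ 23.5  27.2   0.   -0.1 -62.8  85.2] F [-3.   3.1  0.7] M [0.76 0.49 0.  ]
shift frac [0.003 0.015 0.006] wz frac 1.22
```

View pics/side12.png

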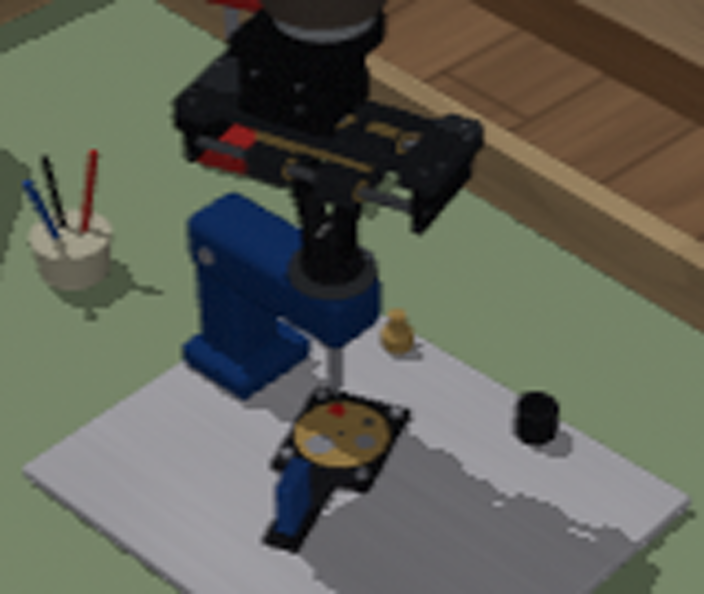

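```bash
python3 -m crank '[[1,[0,0,0],[0,0,0.12]],[1,[0,0,0],[0,0,0.12]],[1,[0,0,0],[0,0,0.12]],[1,[0,0,0],[0,0,0.12]],[1,[0,0,0],[0,0,0.12]],[1,[0,0,0],[0,0,0.12]],[1,[0,0,0],[0,0,0.12]],[1,[0,0,0],[0,0,0]]]'
python3 - <<'E'
from h import *
tgt((.6452,.1045,.163),-36.3)
for n in('side','top'):
    c=r.capture(n); i=c['img'][140:250,200:340] if n=='top' else c['img'][85:220,195:355]
    cv2.imwrite(f'pics/{n}13.png',cv2.resize(i,None,fx=4.4,fy=4.4,interpolation=cv2.INTER_CUBIC))
E
```

```text
time_s: 13.65
tcp_pos: [0.6445, 0.1081, 0.1636]
ee_rot: [[0.945, -0.328, 0.0], [-0.328, -0.945, 0.005], [-0.001, -0.004, -1.0]]
wrist_force: [-3.3, 9.2, 1.0]
gripper_width: 0.161
t 13.65 tcp [0.6445 0.1081 0.1636] yaw -19.15 tilt [ 4.0e-04  4.5e-03 -1.0e+00] w 0.161 j [ 23.6  27.2   0.1  -0.3 -62.8  47.4] F [-3.3  9.2  1. ] M [ 2.66  0.96 -0.07]
shift frac [0.018 0.031 0.006] wz frac 0.381
```

View pics/side13.png

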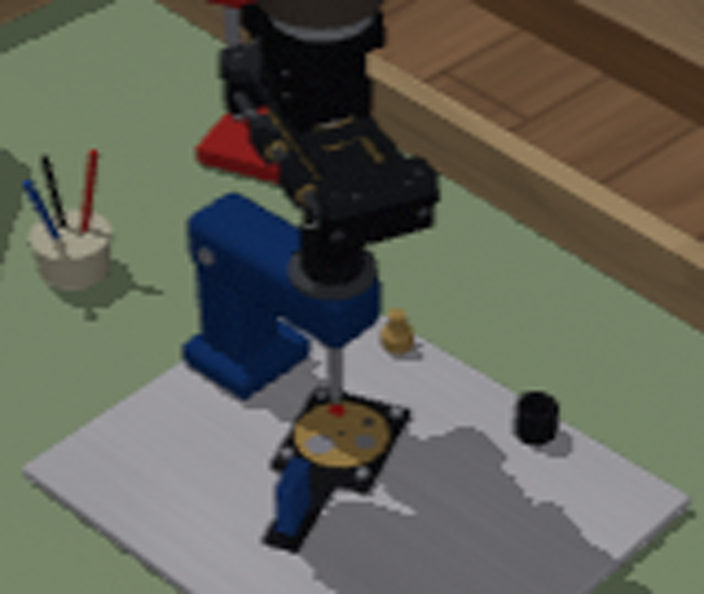

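```bash
python3 -m crank '[[1,[0,-0.02,0],[0,0,0.1]],[1,[0,0,0],[0,0,0.1]],[1,[0,0,0],[0,0,0.1]],[1,[0,0,0],[0,0,0.08]],[1,[0,0,0],[0,0,0.02]],[1,[0,0,0],[0,0,0]],[1,[0,0,0],[0,0,0]]]'
python3 - <<'E'
from h import *
tgt((.6452,.1045,.163),-36.3)
for n in('side','top'):
    c=r.capture(n); i=c['img'][140:250,200:340] if n=='top' else c['img'][85:220,195:355]
    cv2.imwrite(f'pics/{n}14.png',cv2.resize(i,None,fx=4.4,fy=4.4,interpolation=cv2.INTER_CUBIC))
E
```

```text
time_s: 14.45
tcp_pos: [0.645, 0.1091, 0.1636]
ee_rot: [[0.799, -0.601, -0.0], [-0.601, -0.799, 0.003], [-0.002, -0.002, -1.0]]
wrist_force: [-2.8, 6.9, 0.8]
gripper_width: 0.161
t 14.45 tcp [0.645  0.1091 0.1636] yaw -36.97 tilt [-2.0e-04  2.7e-03 -1.0e+00] w 0.161 j [ 23.7  27.3   0.2  -0.2 -62.9  29.4] F [-2.8  6.9  0.8] M [2.03 0.87 0.43]
shift frac [0.029 0.036 0.006] wz frac -0.015
```

View pics/side14.png

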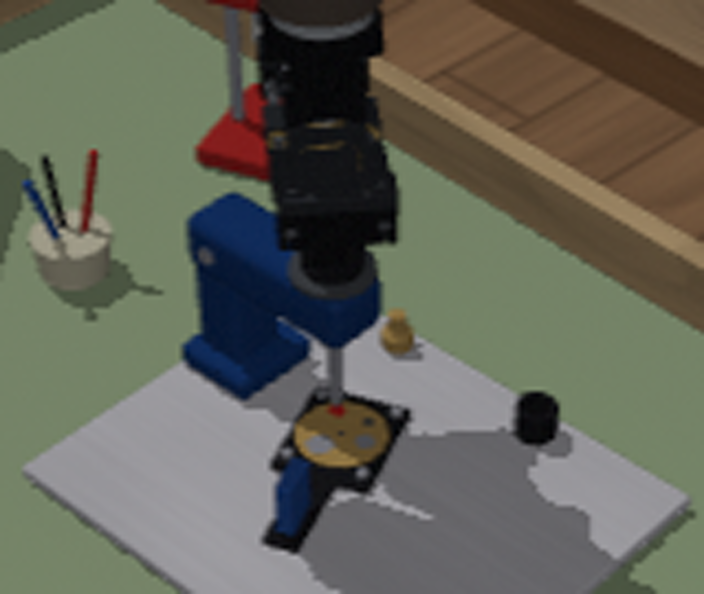

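```bash
python3 -m crank '[[0.6,[0,0,0],[0,0,0]],[0,[0,0,0],[0,0,0]],[-1,[0,0,0],[0,0,0]],[-1,[0,0,0],[0,0,0]],[-1,[0,0,0],[0,0,0]],[-1,[0,0,0],[0,0,0]],[-1,[0,0,0],[0,0,0]],[-1,[0,0,0],[0,0,0]]]'
python3 -m crank '[[-1,[0,0,-0.1],[0,0,0]],[-1,[0,0,-0.3],[0,0,0]],[-1,[0,0,-0.4],[0,0,0]],[-1,[0,0,-0.1],[0,0,0]],[-1,[-0.4,0,0],[0,0,0]],[-1,[-0.45,0,0],[0,0,0]],[-1,[-0.45,0,0],[0,0,0]],[-1,[-0.45,0,0],[0,0,0]]]'
python3 -m crank '[[-1,[-0.4,0,0],[0,0,0]],[-1,[0,0,0],[0,0,0]]]'
python3 - <<'E'
from h import *
tgt((.6452,.1045,.163),-36.3)
for n in('side','top'):
    c=r.capture(n); i=c['img'][140:250,200:340] if n=='top' else c['img'][115:250,195:355]
    cv2.imwrite(f'pics/{n}15.png',cv2.resize(i,None,fx=4.4,fy=4.4,interpolation=cv2.INTER_CUBIC))
E
```

```text
time_s: 15.35
tcp_pos: [0.6456, 0.1067, 0.1636]
ee_rot: [[0.797, -0.605, 0.0], [-0.605, -0.797, -0.0], [0.0, -0.0, -1.0]]
wrist_force: [0.4, 0.9, 0.5]
gripper_width: 0.753
time_s: 16.15
tcp_pos: [0.5049, 0.2133, 0.2541]
ee_rot: [[0.796, -0.605, 0.001], [-0.605, -0.796, 0.001], [0.0, -0.001, -1.0]]
wrist_force: [0.5, 1.3, -0.1]
gripper_width: 0.999
time_s: 16.35
tcp_pos: [0.4715, 0.2388, 0.2548]
ee_rot: [[0.8, -0.6, 0.001], [-0.6, -0.8, 0.002], [-0.0, -0.002, -1.0]]
wrist_force: [0.5, -0.5, -0.3]
gripper_width: 1.001
t 16.35 tcp [0.4715 0.2388 0.2548] yaw -36.9 tilt [ 8.0e-04  1.7e-03 -1.0e+00] w 1.001 j [ 44.4  11.3 -10.   -0.  -68.6   8.7] F [ 0.5 -0.5 -0.3] M [ 0.06 -0.11 -0.01]
shift frac [2.196 0.033 0.917] wz frac -0.013
```

View pics/side15.png

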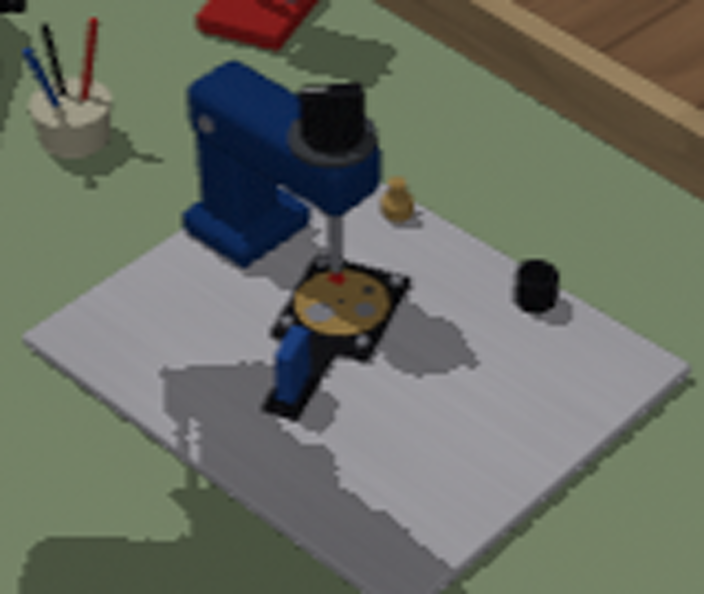

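View pics/top15.png

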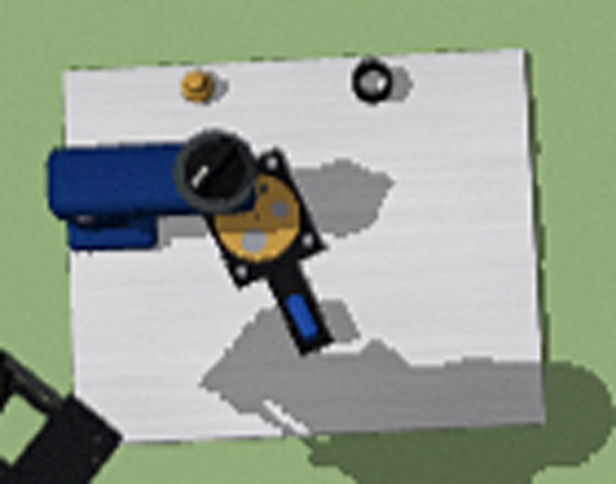

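Run:
```python
from h import *
S=r.capture('side')
i=S['img'][155:190,255:295]; cv2.imwrite('pics/z16.png',cv2.resize(i,None,fx=16,fy=16,interpolation=cv2.INTER_NEAREST))
for p in[(.6456,.1048),(.6446,.1041)]: print(proj(S,[*p,.0225]))
```

```text
[[271.14126162 176.76525814]]
[[271.05809798 177.01818148]]
```

View pics/z16.png

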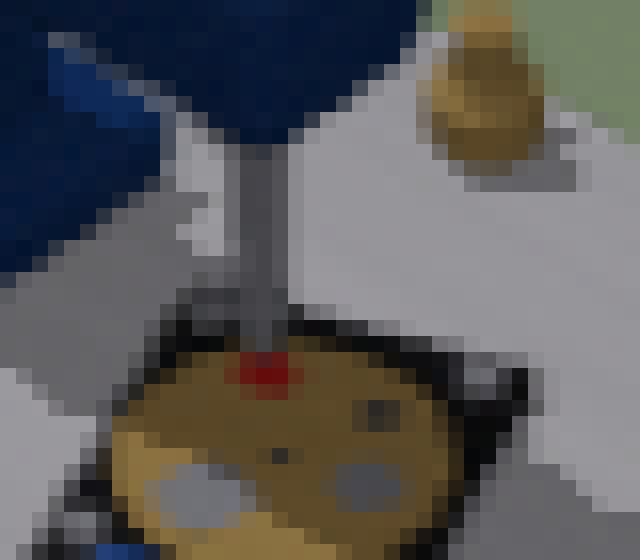

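```bash
cat > fit.py <<'E'
from h import *
from scipy.ndimage import map_coordinates
P=np.array([(.110,.130,.012),(.110,-.240,.012),(-.190,-.240,.012),(-.190,.130,.012)])
def fit(c,p0,z=.012,inner=5,outer=5,skip=lambda A:False):
    g=cv2.cvtColor(c['img'],cv2.COLOR_BGR2GRAY).astype(float); 
    g=c['img'][...,0].astype(float) # blue: bed bright, mat dark
    p=np.array(p0)
    for it in range(6):
        obs=[]
        for k in range(4):
            A,B=P[k],P[(k+1)%4]
            for f in np.linspace(.05,.95,60):
                X=A+f*(B-A); u=proj(c,fr(p,X))[0]
                ctr=proj(c,fr(p,P.mean(0)))[0]; e=proj(c,fr(p,X+1e-3*(B-A)))[0]-u; n=np.array([e[1],-e[0]])/np.hypot(*e)
                if n@(ctr-u)>0:n=-n
                t=np.arange(-inner,outer+.01,.1); q=u+t[:,None]*n
                v=map_coordinates(g,[q[:,1],q[:,0]],order=1)
                hi=np.median(v[:20]); 
                if v[:20].std()>6 or hi<130: continue
                lo=v[-25:].mean()
                if hi-lo<30: continue
                th=(hi+lo)/2 
                # first crossing
                j=np.argmax(v<th)
                if j==0: continue
                obs.append((X,n,u+t[j]*n,k))
        X=np.array([o[0] for o in obs]);N=np.array([o[1] for o in obs]);U=np.array([o[2] for o in obs]);K=np.array([o[3] for o in obs])
        q=least_squares(lambda p:((proj(c,fr(p,X))-U)*N).sum(1),p,loss='soft_l1',f_scale=.3); p=q.x
    res=((proj(c,fr(p,X))-U)*N).sum(1)
    print(p,len(obs),[(k,(K==k).sum(),round(np.median(res[K==k]),2) if (K==k).any() else None) for k in range(4)],'rms',res.std())
    return p
E
python3 - <<'E'
from fit import *
import json
T0=cv2.imread('pics/top0.png');S0=cv2.imread('pics/side0.png')
T=r.capture('top');S=r.capture('side')
pt0=fit({**T,'img':T0},[.645,.104,.066]);pt=fit(T,[.645,.104,.066])
ps0=fit({**S,'img':S0},[.645,.104,.066]);ps=fit(S,[.645,.104,.066])
for p in(pt0,ps0,ps):
  print(proj(S,fr(p,(0,0,.0206))),proj(S,fr(p,(0,0,.0226))),proj(S,fr(p,(0,0,.0365))))
E
```

```text
[0.64684937 0.10707126 0.06863203] 206 [(0, np.int64(45), np.float64(0.4)), (1, np.int64(60), np.float64(0.29)), (2, np.int64(60), np.float64(0.3)), (3, np.int64(41), np.float64(0.51))] rms 0.20412552208834125
[0.64657895 0.10703103 0.06818117] 189 [(0, np.int64(44), np.float64(0.31)), (1, np.int64(60), np.float64(0.2)), (2, np.int64(50), np.float64(0.19)), (3, np.int64(35), np.float64(0.6))] rms 0.21199092456137902
[0.64453759 0.10524123 0.06843282] 182 [(0, np.int64(30), np.float64(0.41)), (1, np.int64(60), np.float64(0.1)), (2, np.int64(60), np.float64(0.1)), (3, np.int64(32), np.float64(0.4))] rms 0.16596344170712862
[0.64408017 0.10508127 0.06562782] 139 [(0, np.int64(29), np.float64(0.3)), (1, np.int64(52), np.float64(0.1)), (2, np.int64(26), np.float64(0.2)), (3, np.int64(32), np.float64(0.4))] rms 0.20852659537026516
[[270.96112848 176.67654949]] [[270.94940929 176.21304104]] [[270.86730511 172.96572031]]
[[270.81362181 177.29273913]] [[270.80173718 176.82918396]] [[270.71847304 173.58149832]]
[[270.74169165 177.38388791]] [[270.72973205 176.92032671]] [[270.64594254 173.67259329]]
```

```bash
python3 -c "
from station import r
print(r.sense()['time_s'], r.finish_job())"
```

```text
the job is handed in; nothing more can be done
16.6 None
```

I finished the job and handed it in at 16.6 s of the 58 s; no verdict was reported.

**Carrier:** I gripped the middle-sized carrier by its blue grip, slid it flat along the bed until the red spot was under the raised punch, and let go.

**Knob:** I gripped the knob and broke it loose, then turned it about 81° clockwise. At the end the wrist felt about 0.43 N m of resistance, which fits the knob being on its stop. I then released it and moved the arm clear.

**Last checks:**
- **Punch and spot:** the side picture shows the punch lowered, with its tip just above the red spot. The top picture shows the knob turned.
- **Bench:** the stump and loupe look unmoved in both pictures, and so does the pot in the side picture. I did not measure the other items, but the arm never went near them.
- **Spot offset:** the spot is not perfectly centred. A later, finer fit of the bed edges puts it about 1.8 mm (side camera) or about 2.7 mm (top camera) off the punch axis, mostly towards -y. Both are inside the 5 mm limit, so I left it.
- **Disagreement:** the two cameras put the press about 3 mm apart. The knob grip also drifted about 4 mm towards +y while turning, which agrees with the spot sitting slightly short on that side.

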